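Seat the stepped bracket and feel that it does not rock

TASK

Take the bare-aluminium stepped bracket from its blue cradle and set it down, without dropping it, in its one stable pose in the grey jig: heel on the low floor, toe on the raised step, between the two white lines and in line with them. Let go and back off, then press down for a moment with the fingers on its yellow pad, to feel that the heel does not rock, and lift away, leaving it level in place. Do not disturb the black plain block.

Things in the scene. Friction and masses are not known exactly. Their poses are not given: they have to be found in the camera images.
- bracket_mid (a point): Grip point: centre of the upright web of the loose aluminium bracket (0.3 kg). x: heel to toe, z up. Web 16 mm thick (y), x -16 to +28 mm, top 22 mm above this point. Base x -58 to +57, 40 mm wide, top 26 mm below this point. Underside: heel (x -58 to -26) 52 mm below; toe (the rest) 38 mm below, so the bracket tips unless the toe is propped. Starts level in a fixed blue cradle, 64 mm wide.
- press_pad: Yellow pad on top of the bracket's heel, part of the bracket, 32 x 40 mm (x, y), 4 mm thick. Origin at the centre of its underside: the pressing surface is 4 mm above. Axes as the bracket's. Its centre lies 42 mm from the web centre towards -x, 26 mm clear of the web's near face.
- jig: Fixed jig, 120 mm wide (y), origin on the bench below the step's edge. Towards -x a low dark floor 80 mm long, 8 mm high; towards +x a raised grey step 85 mm long, 22 mm high. White lines along x at y = +-34 mm. Seated, the bracket's x points along the jig's x and its web centre is 60 mm above this origin and from 10 mm short of to 25 mm past the step's edge (best 14 past).
- plain_block: Bystander look-alike: loose black block with a flat base 105 x 44 x 16 mm, a web up to 62 mm high and a red mark on one end; origin at the centre of its underside. Not to be used.
Not all that is in view belongs to the job. What is shaped like the part that bears bracket_mid but pink or purple is not meant.

How it is judged (in metres and radians):
On the way, in this order (a step that is already met when the one before it is completed fails the run):
1. the bracket stands level in the jig, heel down and toe on the step, between the lines, and has been let go (grasp point over 50 mm from the web centre) (z of bracket_mid in the frame of jig between 0.056 and 0.0645 m and angle between bracket_mid's own z axis and vertical below 0.06 rad and x of bracket_mid in the frame of jig between -0.016 and 0.03 m and y of bracket_mid in the frame of jig between -0.018 and 0.018 m and angle between the x axis of bracket_mid and the x axis of jig, either way round below 0.26 rad and distance between the grasp point and bracket_mid above 0.05 m and linear speed of press_pad below 0.03 m/s), for 0.2 s.
2. the fingers press on the yellow pad with at least 2 N while the bracket stays seated (z of bracket_mid in the frame of jig between 0.056 and 0.0645 m and angle between bracket_mid's own z axis and vertical below 0.06 rad and x of bracket_mid in the frame of jig between -0.016 and 0.03 m and y of bracket_mid in the frame of jig between -0.018 and 0.018 m and angle between the x axis of bracket_mid and the x axis of jig, either way round below 0.26 rad and contact force between the fingers and press_pad above 2 N), for 0.1 s.
At the end, for the whole second after the job is handed in: The bracket rests level (within 3.4 degrees) in the jig, its web centre 56 to 64.5 mm above the jig's origin, from 16 mm behind to 30 mm ahead of the step's edge, within 18 mm of the middle between the lines and 15 degrees of their direction, at rest and released (z of bracket_mid in the frame of jig between 0.056 and 0.0645 m and angle between bracket_mid's own z axis and vertical below 0.06 rad and x of bracket_mid in the frame of jig between -0.016 and 0.03 m and y of bracket_mid in the frame of jig between -0.018 and 0.018 m and angle between the x axis of bracket_mid and the x axis of jig, either way round below 0.26 rad and linear speed of press_pad below 0.02 m/s and angular speed of press_pad below 0.1 rad/s); the robot touches nothing.
It fails at once if the black plain block is moved by more than 30 mm (distance of plain_block from where it was at the start of the episode above 0.03 m).
It fails at once if the bracket is dropped or slammed into the jig (faster than 0.5 m/s within 30 mm of its seat's height) (linear speed of press_pad above 0.5 m/s and horizontal distance between bracket_mid and jig below 0.08 m and z of bracket_mid in the frame of jig below 0.09 m).
It also fails if it takes over 43 s, if anything falls off the work surface, if the arm or the gripper's body presses on something with over 40 N, if the wrist force passes 120 N, or if a joint passes its speed limit or range.

ROBOT

A 7-joint arm with a two-finger parallel gripper is mounted at the origin on the work surface. World frame = base frame: x ahead of the robot, y to its left, z up, the work surface at z = 0. Lengths are in mm, angles in rad, forces in N, time in s.
With the tool pointing down it reaches from about 425 to 800 mm from the base axis. Payload 8.3 kg.
Tool frame: the origin (TCP) lies between the finger pads; the fingertips stand 17 mm ahead of it and the grasp point (between the pads) lies 2 mm behind it (finger_overhang is the distance from the TCP to the fingertips, in mm); z points along the fingers, y is the direction in which the jaws open and shut (so a half turn about z gives the same grasp; the last joint's range is limited). The gripper opens to 85 mm and grips with 20 to 120 N. Pads are 22 mm wide; open, the fingers measure 114 mm over their backs; the gripper's body (76 mm by 85 mm) begins 54 mm behind the grasp point. The pads swing forward as they close: fully open they stand 13 mm farther back than shut.
Start: joints at [-1.223, 0.383, 0.016, 1.37, -0.006, 1.388, -0.046], TCP at [249.539, 573.005, 248.279] pointing down, gripper open.
Joint ranges: [-2.95, 2.95], [-0.25, 2.06], [-1.52, 1.56], [0.18, 2.33], [-1.44, 4.58], [0.02, 2.06], [-3.01, 3.01]. Speed limits (rad/s): [2.39, 2.39, 3.01, 3.01, 3.14, 3.14, 3.14].

INTERFACE

Orientations are given as a 3x3 rotation matrix whose columns are the frame's x, y, z axes.
In Python, from workcell import * gives the robot as it stands. The module is installed in compiled form; this text tells all that it offers.
- The arm moves only by the tool apply_moves, never from a script. Its argument "motion" is a list of rows, each an object with "grip": the opening, from 0 (shut) to 1 (fully open); "translation": the shift along the world's x, y, z in units of 50 mm (1.0 is 50 mm), a list of three; "angular": the turn, a rotation vector about the world's x, y, z in units of 8 degrees (1.0 is 8 degrees), a list of three. A call has 1 to 20 rows; each row shifts and turns the commanded pose from where the row before left it; what a row does not reach is not made up. A row lasts 1/10 s, in which the tool goes at most 50 mm and 8.59 degrees, less where a joint would pass 70% of its speed; a pose out of reach is approached as far as the arm can. A call is refused whole if a number of a shift passes 1 or a number of a turn 1, either way. A call with a gripper value outside its range is refused whole. The fingers move at their own pace and stop on an object; "grip_force" is the grip in N (left out, the last holds). Time passes only in rows, so rows that do not move let the fingers close. It gives the time, the measured TCP pose, the force and the opening at its end, in the units of the state.
- observe(): the state, without advancing time (a new reading comes with each control period).
- capture(name): name is "side" or "top"; returns a dict with "pixels" (480x640x3 uint8, blue, green, red), "fx", "fy", "cx", "cy" (pixels), "rvec" (rotation vector, rad) and "tvec" (3), from world to camera coordinates, as OpenCV has them. Camera axes: x right, y down, z forward; pixel columns grow to the right and rows downward; lengths in mm; the calibration is good to about 2 mm. A picture is of the moment at which its call begins. There is no depth.
- job_done(): hands the job in, once; it reports no verdict.
The state is a dict: "clock": time; "joint_pos": joint angles; "qvel": joint speeds; "tau": joint torques, N m; "eef_pos": TCP position; "tool_rot": TCP orientation; "force": force on the tool from outside, world axes, zero at the start; "moment": the same for the moment, N m; "grip_width": finger opening in mm.
Only numpy, scipy, OpenCV 4.12 (cv2) and the standard library are available. Lean on these libraries where they do the work, as an engineer would, in place of code of your own. Each camera call takes 0.05 s, during which the arm holds its last target.

## Working session

There is one attempt and no reset: what is moved stays moved. The work goes in short steps, Python scripts to look and compute and a tool call to move; the robot and the scene stay as the last step left them, time stands still between calls to the robot, and variables do not carry over. Pictures are saved under pics/ and viewed, and the job is handed in when it is done.

Besides the shell and the picture viewer there is one more tool, called after ">>>" by a JSON object that holds its "method" and its "body". apply_moves: Moves the arm, as the interface text tells. Its arguments: {"type":"object","properties":{"motion":{"type":"array","items":{"type":"object","properties":{"grip":{"type":"number"},"translation":{"type":"array","items":{"type":"number"}},"angular":{"type":"array","items":{"type":"number"}}}}},"grip_force":{"type":"number"}},"required":["motion"]}

```bash
mkdir -p pics; cat > h.py <<'E'
import numpy as np, cv2
from workcell import *
def grab(name,fn):
    c=capture(name); cv2.imwrite('pics/%s.png'%fn,c['pixels']); np.savez('pics/%s.npz'%fn,**c); return c
def cam(fn): 
    d=np.load('pics/%s.npz'%fn); return {k:(d[k] if d[k].ndim else float(d[k])) for k in d}
def ray(c,u,v):
    R=cv2.Rodrigues(np.array(c['rvec'],float))[0]; t=np.array(c['tvec'],float).ravel()
    return -R.T@t, R.T@np.array([(u-c['cx'])/c['fx'],(v-c['cy'])/c['fy'],1.])
def onz(c,u,v,z):
    o,d=ray(c,u,v); return o+d*(z-o[2])/d[2]
def proj(c,P):
    K=np.array([[c['fx'],0,c['cx']],[0,c['fy'],c['cy']],[0,0,1.]])
    return cv2.projectPoints(np.array(P,float).reshape(-1,3),np.array(c['rvec'],float),np.array(c['tvec'],float),K,None)[0].reshape(-1,2)
E
python3 - <<'E'
from h import *
for n in('top','side'):
    c=grab(n,n+'0'); print(n,ray(c,320,240),c['fx'])
s=observe(); print(s['clock'],s['eef_pos'],s['tool_rot'],s['grip_width'],s['force'])
E
```

```text
top (array([ 409.64747126,  -67.85544101, 1101.72013044]), array([ 0.06642712, -0.00640234, -0.99792615])) 485.73268677594524
side (array([ 364.25086193, -684.23664738,  597.88427302]), array([ 0.16437033,  0.7554723 , -0.63447384])) 448.5804899062296
0.1 [249.39503707 572.62152962 247.36260374] [[-9.16839690e-01  3.99255004e-01 -6.51926101e-04]
 [ 3.99255530e-01  9.16838159e-01 -1.67700553e-03]
 [-7.18421245e-05 -1.79783033e-03 -9.99998381e-01]] 85.11632334062455 [-0.50545636  0.41299463  0.01666257]
```

View pics/top0.png

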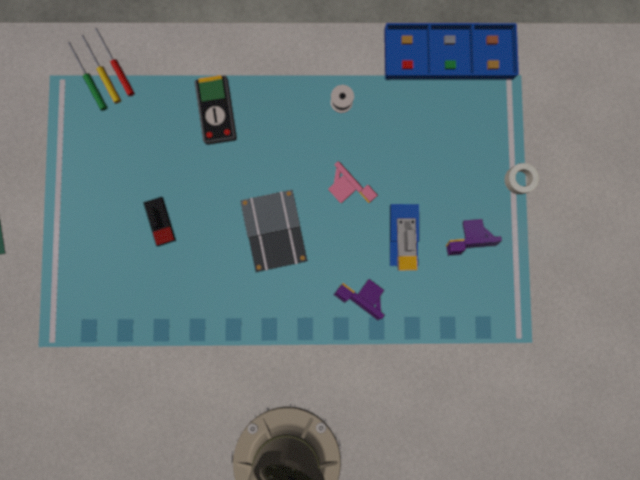

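View pics/side0.png

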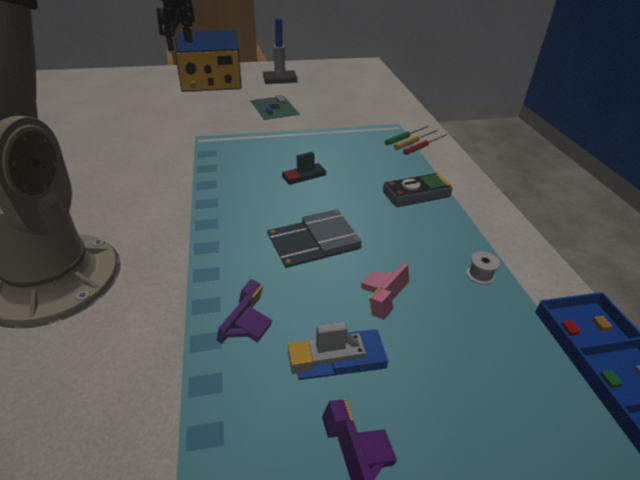

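The top view has the bracket at about (405,240) in its blue cradle, with the yellow heel at (407,263). The jig is at about (273,231) with its dark floor towards the robot, and the black block is at (159,221). The side view shows the bracket at (330,345) and the jig at (313,236).

```bash
python3 - <<'E'
from h import *
t=cam('top0')['pixels'];s=cam('side0')['pixels']
a=cv2.resize(t[180:280,220:320],(400,400),interpolation=3);b=cv2.resize(t[190:290,360:460],(400,400),interpolation=3)
cv2.imwrite('pics/z0.png',np.hstack([a,b]))
a=cv2.resize(s[195:275,260:370],(440,320),interpolation=3);b=cv2.resize(s[310:390,280:390],(440,320),interpolation=3)
cv2.imwrite('pics/z1.png',cv2.resize(np.hstack([a,b]),(800,290)))
E
```

```text
(no output)
```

View pics/z0.png

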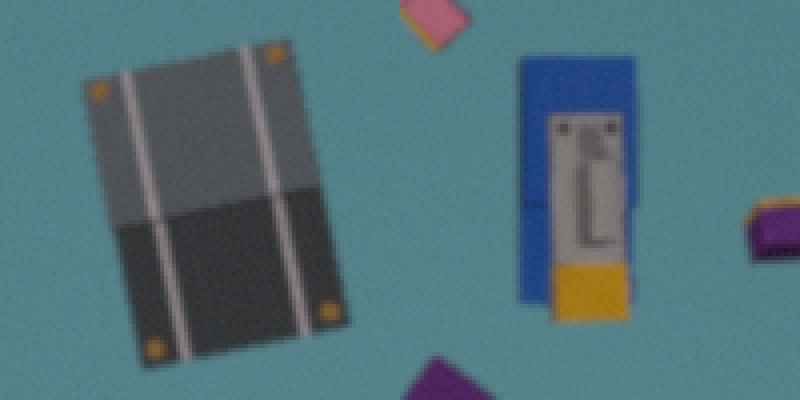

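View pics/z1.png

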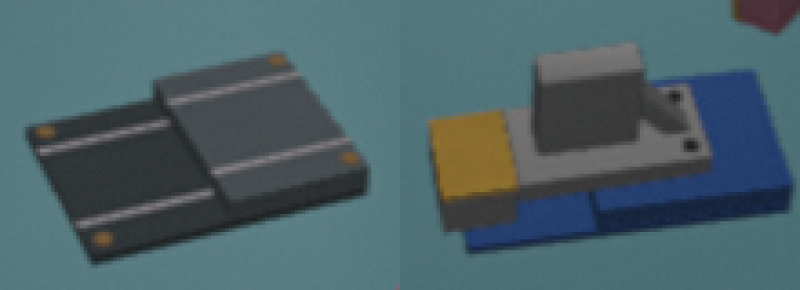

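```bash
python3 - <<'E'
from h import *
for n,(x0,x1,y0,y1) in (('top0',(360,460,190,290)),('side0',(280,390,310,390))):
    c=cam(n);h=cv2.cvtColor(c['pixels'].astype(np.uint8),cv2.COLOR_BGR2HSV)
    m=np.zeros(h.shape[:2],np.uint8);m[y0:y1,x0:x1]=cv2.inRange(h,(15,120,90),(35,255,255))[y0:y1,x0:x1]
    k=max(cv2.findContours(m,0,1)[0],key=cv2.contourArea)
    r=cv2.minAreaRect(k);print(n,'pad',r,cv2.contourArea(k),cv2.approxPolyDP(k,2.0,True).reshape(-1,2).tolist())
    g=np.zeros_like(m);g[y0:y1,x0:x1]=cv2.inRange(h,(0,0,60),(180,60,255))[y0:y1,x0:x1]
    k=max(cv2.findContours(g,0,1)[0],key=cv2.contourArea);print(' grey',cv2.minAreaRect(k),cv2.boundingRect(k))
    if n=='top0': print(cv2.boxPoints(cv2.minAreaRect(cv2.findNonZero(m|g))).tolist())
# jig
for n,(x0,x1,y0,y1) in (('top0',(220,320,180,280)),('side0',(262,366,200,270))):
    c=cam(n);h=cv2.cvtColor(c['pixels'].astype(np.uint8),cv2.COLOR_BGR2HSV)
    m=np.zeros(h.shape[:2],np.uint8);roi=255-cv2.inRange(h,(80,75,80),(105,255,255));m[y0:y1,x0:x1]=roi[y0:y1,x0:x1]
    k=max(cv2.findContours(m,0,1)[0],key=cv2.contourArea);print(n,cv2.minAreaRect(k),cv2.contourArea(k),cv2.approxPolyDP(k,2.5,True).reshape(-1,2).tolist())
    # tan dots
    d=np.zeros_like(m);d[y0:y1,x0:x1]=cv2.inRange(h,(8,90,80),(30,255,255))[y0:y1,x0:x1]
    N,_,st,ce=cv2.connectedComponentsWithStats(d);print([(st[i][4],ce[i].round(1).tolist()) for i in range(1,N)])
    if n=='top0': D=[ce[i] for i in range(1,N)if st[i][4]>3]
    else: S=[ce[i] for i in range(1,N)if st[i][4]>3]
for n,L in(('top0',D),('side0',S)):
    for p in L:
        for z in(8,22):print(n,p.round(1),z,onz(cam(n),*p,z).round(1))
E
```

```text
top0 pad ((407.5, 262.5), (13.0, 17.0), 90.0) 215.5 [[399, 257], [399, 269], [416, 268], [415, 256]]
 grey ((407.0, 245.0), (52.0, 20.0), 90.0) (397, 219, 21, 53)
[[336.64727783203125, 235.353759765625], [365.09771728515625, 184.97280883789062], [459.85638427734375, 238.48358154296875], [431.40594482421875, 288.8645324707031]]
side0 pad ((299.6499938964844, 352.5500183105469), (21.920310974121094, 21.21320343017578), 81.8698959350586) 414.0 [[307, 341], [288, 344], [292, 364], [311, 361]]
 grey ((335.3073425292969, 341.67083740234375), (39.1026496887207, 55.37567138671875), 80.90972137451172) (307, 321, 59, 43)
top0 ((273.2314758300781, 230.4521026611328), (74.93030548095703, 54.0956916809082), 78.31063079833984) 3806.0 [[292, 190], [250, 197], [240, 202], [256, 271], [306, 260]]
[(np.int32(14), [288.5, 193.3]), (np.int32(13), [244.6, 202.4]), (np.int32(22), [302.0, 257.3]), (np.int32(20), [258.2, 266.8])]
side0 ((314.20672607421875, 236.80398559570312), (45.87889099121094, 89.04601287841797), 75.57923126220703) 3331.0 [[361, 240], [338, 209], [303, 216], [301, 222], [267, 230], [285, 267], [360, 247]]
[(np.int32(7), [335.7, 211.4]), (np.int32(12), [272.2, 230.9]), (np.int32(9), [355.7, 238.1]), (np.int32(16), [288.0, 260.5])]
top0 [288.5 193.3] 8 [589.3  -4.    8. ]
top0 [288.5 193.3] 22 [587.   -4.8  22. ]
top0 [244.6 202.4] 8 [569.   95.4   8. ]
top0 [244.6 202.4] 22 [566.9  93.3  22. ]
top0 [302.  257.3] 8 [443.8 -34.2   8. ]
top0 [302.  257.3] 22 [443.4 -34.7  22. ]
top0 [258.2 266.8] 8 [423.3  64.    8. ]
top0 [258.2 266.8] 22 [423.1  62.3  22. ]
side0 [335.7 211.4] 8 [571.2 112.3   8. ]
side0 [335.7 211.4] 22 [566.3  93.4  22. ]
side0 [272.2 230.9] 8 [422.6  63.4   8. ]
side0 [272.2 230.9] 22 [421.2  45.7  22. ]
side0 [355.7 238.1] 8 [592.   12.9   8. ]
side0 [355.7 238.1] 22 [586.5  -3.7  22. ]
side0 [288.  260.5] 8 [443.2 -34.4   8. ]
side0 [288.  260.5] 22 [441.3 -49.8  22. ]
```

```bash
python3 - <<'E'
from h import *
T=cam('top0');S=cam('side0')
print('edge R',onz(T,300,226.75,22),'L',onz(T,220+116/4,180+226/4,15))
def tri(p,q):
    o1,d1=ray(T,*p);o2,d2=ray(S,*q)
    a=np.linalg.lstsq(np.c_[d1,-d2],o2-o1,rcond=None)[0];x=o1+a[0]*d1;y=o2+a[1]*d2
    return ((x+y)/2).round(1),np.linalg.norm(x-y).round(1)
# zoom coords: top = 360+x/4-100 , right half starts 400 ; side zoom scale 800/880*4=3.636, right half at 400
zt=lambda x,y:(360+(x-400)/4-.4,190+y/4-.4)
zs=lambda x,y:(280+(x-400)/3.636-.4,310+y/3.636*1-.4)
P={'pad front L':((555,321),(430,120)),'pad front R':((631,319),(440,203)),'pad web L':((553,265),(503,110)),'pad web R':((629,264),(518,194)),
'toeL':((549,113),(688,85)),'toeR':((622,113),(711,160))}
for k,(a,b) in P.items():print(k,tri(zt(*a),zs(*b)), onz(T,*zt(*a),48).round(1))
E
```

```text
edge R [511.4379002  -30.36208881  22.        ] L [490.88270706  84.06706384  15.        ]
pad front L (array([ 414.2, -247.1,   29.9]), np.float64(0.6)) [ 413.8 -244.    48. ]
pad front R (array([ 413.8, -289. ,   29.8]), np.float64(1.7)) [ 414.6 -285.3   48. ]
pad web L (array([ 445.5, -246.7,   29.6]), np.float64(1.5)) [ 444.2 -243.5   48. ]
pad web R (array([ 445.2, -289. ,   28.5]), np.float64(0.3)) [ 444.4 -284.9   48. ]
toeL (array([ 529.1, -246.1,   29.1]), np.float64(0.6)) [ 527.2 -243.    48. ]
toeR (array([ 528.5, -286.6,   29.8]), np.float64(1.0)) [ 527. -283.   48.]
```

The jig origin comes out at about (502.6, 29.2) with yaw +0.203. The bracket's mid point is at about (472, -267.4, 54) with yaw about 0.012. I'll start the transfer towards the cradle.

>>> {"method": "apply_moves", "body": {"motion": [{"grip": 1, "translation": [0.56, -0.75, 0], "angular": [0, 0, -0.9]}, {"grip": 1, "translation": [0.56, -0.75, 0], "angular": [0, 0, -0.9]}, {"grip": 1, "translation": [0.56, -0.75, 0], "angular": [0, 0, -0.9]}, {"grip": 1, "translation": [0.56, -0.75, 0], "angular": [0, 0, -0.9]}, {"grip": 1, "translation": [0.56, -0.75, 0], "angular": [0, 0, -0.9]}, {"grip": 1, "translation": [0.56, -0.75, 0], "angular": [0, 0, -0.9]}, {"grip": 1, "translation": [0.56, -0.75, 0], "angular": [0, 0, -0.9]}, {"grip": 1, "translation": [0.56, -0.75, 0], "angular": [0, 0, -0.9]}, {"grip": 1, "translation": [0.56, -0.75, 0], "angular": [0, 0, -0.9]}, {"grip": 1, "translation": [0.56, -0.75, 0], "angular": [0, 0, -0.9]}, {"grip": 1, "translation": [0, -0.86, 0], "angular": [0, 0, -0.9]}, {"grip": 1, "translation": [0, -0.86, 0], "angular": [0, 0, -0.9]}, {"grip": 1, "translation": [0, -0.86, 0], "angular": [0, 0, -0.9]}, {"grip": 1, "translation": [0, -0.86, 0], "angular": [0, 0, -0.9]}, {"grip": 1, "translation": [0, -0.86, 0], "angular": [0, 0, -0.9]}, {"grip": 1, "translation": [0, -0.86, 0], "angular": [0, 0, -0.9]}, {"grip": 1, "translation": [0, -0.86, 0], "angular": [0, 0, -0.9]}]}}

```text
clock: 1.8
eef_pos: [529.0, -104.5, 248.1]
tool_rot: [[0.831, 0.556, -0.0], [0.556, -0.831, 0.0], [0.0, -0.001, -1.0]]
force: [1.7, 0.8, 0.3]
grip_width: 85.4
```

>>> {"method": "apply_moves", "body": {"motion": [{"grip": 1, "translation": [-0.22, -0.65, -0.3], "angular": [0, 0, -0.83]}, {"grip": 1, "translation": [-0.22, -0.65, -0.3], "angular": [0, 0, -0.83]}, {"grip": 1, "translation": [-0.22, -0.65, -0.3], "angular": [0, 0, -0.83]}, {"grip": 1, "translation": [-0.22, -0.65, -0.3], "angular": [0, 0, -0.83]}, {"grip": 1, "translation": [-0.22, -0.65, -0.3], "angular": [0, 0, -0.83]}, {"grip": 1, "translation": [0, 0, 0]}, {"grip": 1, "translation": [0, 0, 0]}]}}

```text
validation failed for argument at $.mo...
```

```bash
python3 - <<'E'
from h import *
s=observe();print(s['eef_pos'],s['tool_rot'][:,1],s['joint_pos'])
c=grab('side','s1')
cv2.imwrite('pics/s1z.png',cv2.resize(c['pixels'][220:400,230:430],(800,600)[:2] if 0 else (660,594),interpolation=3))
E
```

```text
[ 529.01034512 -104.5475602   248.1103573 ] [ 5.56037594e-01 -8.31156976e-01 -5.23997001e-04] [-0.47015891  0.22983207  0.72323796  1.63403916 -0.15600826  1.33705376
 -0.70483453]
```

View pics/s1z.png

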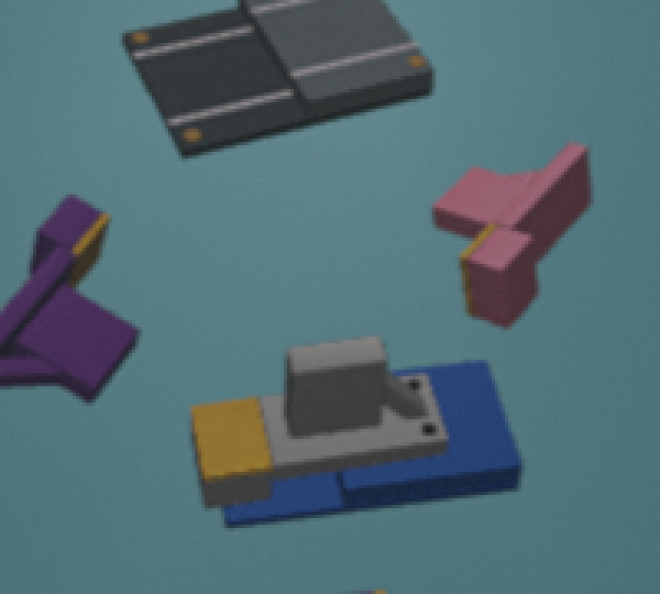

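The call was refused because the hold rows had no angular field. The bracket hasn't moved; its web is at about (332,337) in the full image. I'll resend the move with angular filled in.

>>> {"method": "apply_moves", "body": {"motion": [{"grip": 1, "translation": [-0.22, -0.65, -0.3], "angular": [0, 0, -0.83]}, {"grip": 1, "translation": [-0.22, -0.65, -0.3], "angular": [0, 0, -0.83]}, {"grip": 1, "translation": [-0.22, -0.65, -0.3], "angular": [0, 0, -0.83]}, {"grip": 1, "translation": [-0.22, -0.65, -0.3], "angular": [0, 0, -0.83]}, {"grip": 1, "translation": [-0.22, -0.65, -0.3], "angular": [0, 0, -0.83]}, {"grip": 1, "translation": [0, 0, 0], "angular": [0, 0, 0]}, {"grip": 1, "translation": [0, 0, 0], "angular": [0, 0, 0]}]}}

```text
clock: 2.55
eef_pos: [473.8, -265.9, 172.7]
tool_rot: [[1.0, 0.014, -0.001], [0.014, -1.0, 0.0], [-0.001, -0.0, -1.0]]
force: [0.6, 1.2, 0.6]
grip_width: 85.5
```

```bash
python3 - <<'E'
from h import *
s=observe();print(s['eef_pos'],s['tool_rot'][:,1],s['joint_pos'])
c=grab('side','s2')
cv2.imwrite('pics/s2z.png',cv2.resize(c['pixels'][220:400,230:430],(660,594),interpolation=3))
E
```

```text
[ 473.82040057 -265.85641925  172.73721567] [ 1.41890161e-02 -9.99899280e-01 -3.18073991e-04] [-0.25063189  0.34264139  0.87193166  1.73483223 -0.27945475  1.19620936
 -0.8599745 ]
```

View pics/s2z.png

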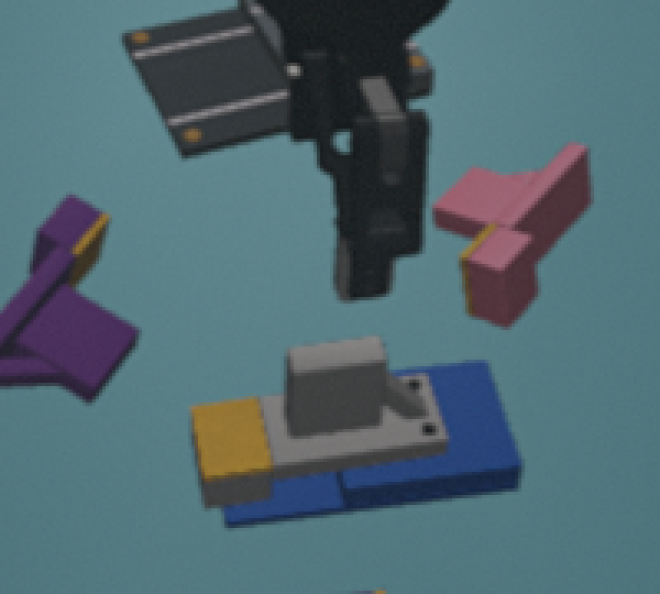

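>>> {"method": "apply_moves", "body": {"motion": [{"grip": 1, "translation": [0, -0.03, -0.46], "angular": [0, 0, 0]}, {"grip": 1, "translation": [0, 0, -0.46], "angular": [0, 0, 0]}, {"grip": 1, "translation": [0, 0, -0.46], "angular": [0, 0, 0]}, {"grip": 1, "translation": [0, 0, -0.46], "angular": [0, 0, 0]}, {"grip": 1, "translation": [0, 0, -0.46], "angular": [0, 0, 0]}, {"grip": 1, "translation": [0, 0, 0], "angular": [0, 0, 0]}], "grip_force": 50}}

```text
clock: 3.2
eef_pos: [474.0, -264.2, 55.9]
tool_rot: [[1.0, 0.019, -0.004], [0.019, -1.0, 0.003], [-0.004, -0.003, -1.0]]
force: [-0.3, 0.1, 0.3]
grip_width: 85.2
```

```bash
python3 - <<'E'
from h import *
c=grab('side','s3')
cv2.imwrite('pics/s3z.png',cv2.resize(c['pixels'][220:400,230:430],(660,594),interpolation=3))
E
```

```text
(no output)
```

View pics/s3z.png

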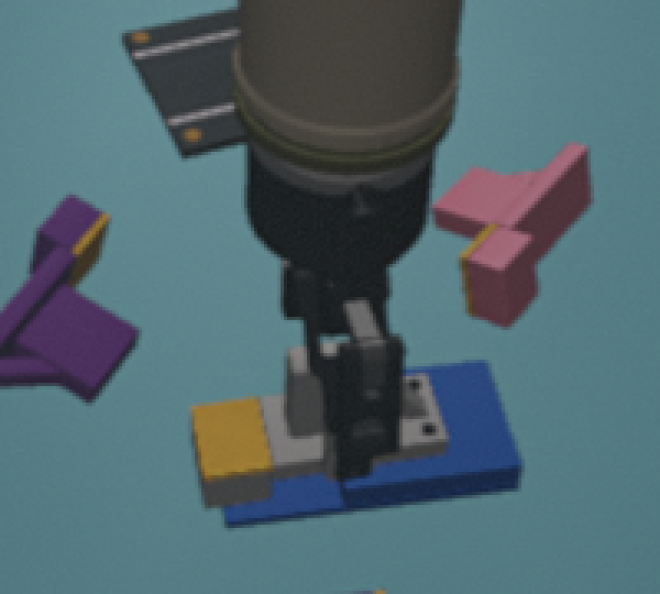

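```bash
python3 - <<'E'
from h import *
T=cam('top0')
for p in((592,158),(620,158),(592,243),(620,243)):print(onz(T,360+(p[0]-400)/4-.4,190+p[1]/4-.4,76).round(1))
s=observe();print(s['eef_pos'],s['qvel'].round(3),s['force'])
E
```

```text
[ 499.9 -260.8   76. ]
[ 499.8 -275.7   76. ]
[ 454.7 -259.8   76. ]
[ 454.6 -274.6   76. ]
[ 474.65384224 -265.19297637   57.60917101] [-0.002 -0.03   0.03  -0.035  0.01   0.012 -0.009] [ 0.09662811 -0.72533481  1.15538932]
```

>>> {"method": "apply_moves", "body": {"motion": [{"grip": 1, "translation": [0, -0.04, 0], "angular": [0, 0, 0]}, {"grip": 0.5, "translation": [0, 0, 0], "angular": [0, 0, 0]}, {"grip": 0.3, "translation": [0, 0, 0], "angular": [0, 0, 0]}, {"grip": 0, "translation": [0, 0, 0], "angular": [0, 0, 0]}, {"grip": 0, "translation": [0, 0, 0], "angular": [0, 0, 0]}, {"grip": 0, "translation": [0, 0, 0], "angular": [0, 0, 0]}, {"grip": 0, "translation": [0, 0, 0], "angular": [0, 0, 0]}, {"grip": 0, "translation": [0, 0, 0], "angular": [0, 0, 0]}], "grip_force": 60}}

```text
clock: 4.05
eef_pos: [474.6, -269.0, 58.4]
tool_rot: [[1.0, 0.015, 0.0], [0.015, -1.0, 0.0], [0.0, -0.0, -1.0]]
force: [-0.5, 0.3, 3.5]
grip_width: 15.4
```

>>> {"method": "apply_moves", "body": {"motion": [{"grip": 0, "translation": [0, 0, 0.1], "angular": [0, 0, 0]}, {"grip": 0, "translation": [0, 0, 0.3], "angular": [0, 0, 0]}, {"grip": 0, "translation": [0, 0, 0.4], "angular": [0, 0, 0]}, {"grip": 0, "translation": [0, 0, 0.4], "angular": [0, 0, 0]}, {"grip": 0, "translation": [0, 0, 0.4], "angular": [0, 0, 0]}, {"grip": 0, "translation": [0, 0, 0.4], "angular": [0, 0, 0]}, {"grip": 0, "translation": [0, 0, 0], "angular": [0, 0, 0]}, {"grip": 0, "translation": [0, 0, 0], "angular": [0, 0, 0]}]}}

```text
clock: 4.85
eef_pos: [474.5, -268.9, 158.4]
tool_rot: [[1.0, 0.015, 0.001], [0.015, -1.0, 0.0], [0.001, -0.0, -1.0]]
force: [0.0, 0.1, -3.6]
grip_width: 15.0
```

```bash
python3 - <<'E'
from h import *
c=grab('side','s4')
cv2.imwrite('pics/s4z.png',cv2.resize(c['pixels'][220:400,230:430],(660,594),interpolation=3))
c=grab('top','t4')
cv2.imwrite('pics/t4z.png',cv2.resize(c['pixels'][180:300,350:470],(600,600),interpolation=3))
s=observe();print(s['eef_pos'],s['grip_width'],s['force'],s['moment'],s['joint_pos'])
E
```

```text
[ 473.95238836 -268.50027168  157.27592765] 15.168141259853439 [-0.2834211   1.13706848 -3.36326396] [-0.01255642 -0.02109709  0.0126536 ] [-0.23664448  0.36431427  0.8653475   1.74966625 -0.29919227  1.16791264
 -0.83974889]
```

View pics/s4z.png

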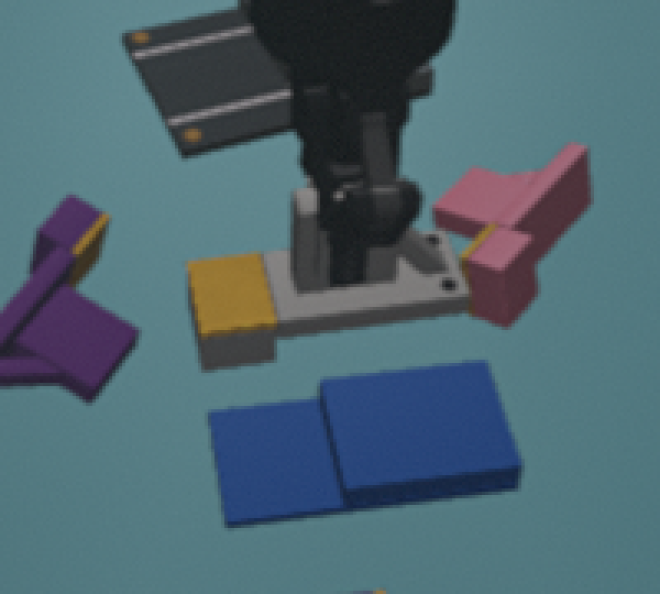

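View pics/t4z.png

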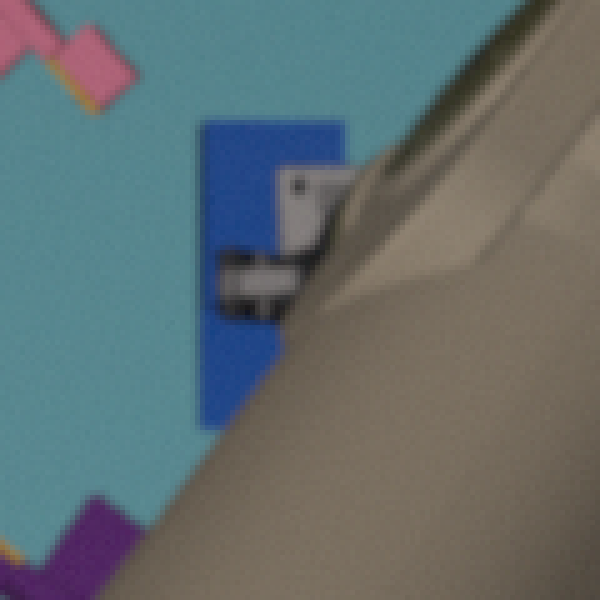

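```bash
python3 - <<'E'
from h import *
def ony(c,u,v,y):
    o,d=ray(c,u,v); return o+d*(y-o[1])/d[1]
for n,L in(('s4',[('padF near',196,334,-289),('padW near',274,328,-289),('toe near',469,289,-287),('padF far',188,262,-249),('toe far',449,228,-247)]),
           ('s2',[('padF near',202,478,-289),('padW near',272,471,-289),('toe near',447,433,-287),('padF far',192,408,-249),('toe far',430,373,-247)])):
    for k,u,v,y in L: print(n,k,ony(cam(n),230+u/3.3-.4,220+v/3.3-.4,y).round(1))
E
```

```text
s4 padF near [ 412.  -289.   130.3]
s4 padW near [ 444.2 -289.   128. ]
s4 toe near [ 527.2 -287.   134.8]
s4 padF far [ 414.  -249.   130.2]
s4 toe far [ 530.1 -247.   130.1]
s2 padF near [ 413.3 -289.    32.3]
s2 padW near [ 445.3 -289.    30.1]
s2 toe near [ 527.1 -287.    37.5]
s2 padF far [ 414.2 -249.    30.9]
s2 toe far [ 530.2 -247.    30.8]
```

>>> {"method": "apply_moves", "body": {"motion": [{"grip": 0, "translation": [0.09, 0.3, 0.06], "angular": [0, 0, 0.13]}, {"grip": 0, "translation": [0.09, 0.6, 0.06], "angular": [0, 0, 0.13]}, {"grip": 0, "translation": [0.09, 0.65, 0.06], "angular": [0, 0, 0.13]}, {"grip": 0, "translation": [0.09, 0.65, 0.06], "angular": [0, 0, 0.13]}, {"grip": 0, "translation": [0.09, 0.65, 0], "angular": [0, 0, 0.13]}, {"grip": 0, "translation": [0.09, 0.65, 0], "angular": [0, 0, 0.14]}, {"grip": 0, "translation": [0.09, 0.65, 0], "angular": [0, 0, 0.14]}, {"grip": 0, "translation": [0.09, 0.65, 0], "angular": [0, 0, 0.14]}, {"grip": 0, "translation": [0.08, 0.6, 0], "angular": [0, 0, 0.14]}, {"grip": 0, "translation": [0.08, 0.42, 0], "angular": [0, 0, 0.14]}, {"grip": 0, "translation": [0, 0.2, 0], "angular": [0, 0, 0]}, {"grip": 0, "translation": [0, 0, -0.3], "angular": [0, 0, 0]}, {"grip": 0, "translation": [0, 0, -0.5], "angular": [0, 0, 0]}, {"grip": 0, "translation": [0, 0, -0.2], "angular": [0, 0, 0]}, {"grip": 0, "translation": [0, 0, 0], "angular": [0, 0, 0]}, {"grip": 0, "translation": [0, 0, 0], "angular": [0, 0, 0]}]}}

```text
clock: 6.55
eef_pos: [518.8, 31.2, 120.8]
tool_rot: [[0.98, 0.201, 0.0], [0.201, -0.98, -0.0], [0.0, 0.0, -1.0]]
force: [0.6, -1.0, -2.7]
grip_width: 15.3
```

```bash
python3 - <<'E'
from h import *
c=grab('side','s5')
cv2.imwrite('pics/s5z.png',cv2.resize(c['pixels'][140:290,240:400],(640,600),interpolation=3))
c=grab('top','t5')
cv2.imwrite('pics/t5z.png',cv2.resize(c['pixels'][170:290,210:330],(600,600),interpolation=3))
s=observe();print(s['eef_pos'],s['tool_rot'],s['grip_width'],s['force'])
E
```

```text
[519.26894048  31.62563983 121.33585506] [[ 9.79484680e-01  2.01511980e-01  1.63812237e-03]
 [ 2.01511766e-01 -9.79486049e-01  2.96352652e-04]
 [ 1.66423662e-03  3.98280494e-05 -9.99998614e-01]] 15.48328768721933 [ 0.11686282 -0.58354618 -3.79498472]
```

View pics/s5z.png

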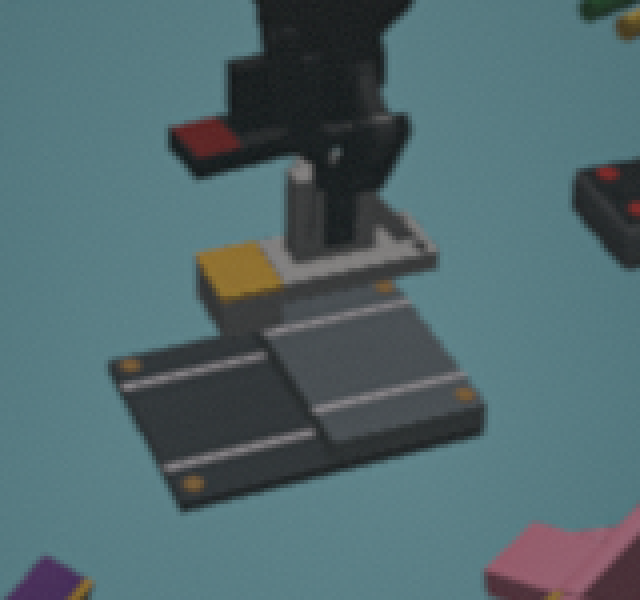

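View pics/t5z.png

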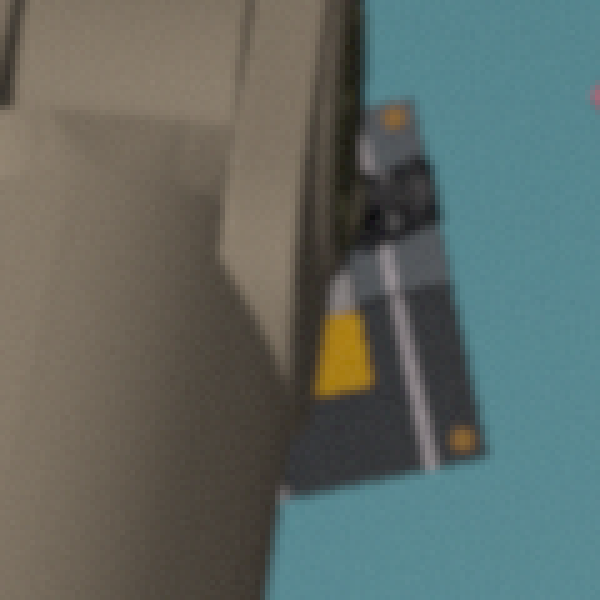

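>>> {"method": "apply_moves", "body": {"motion": [{"grip": 0, "translation": [-0.01, 0.01, -0.2], "angular": [0, 0, 0]}, {"grip": 0, "translation": [0, 0, -0.2], "angular": [0, 0, 0]}, {"grip": 0, "translation": [0, 0, -0.2], "angular": [0, 0, 0]}, {"grip": 0, "translation": [0, 0, -0.2], "angular": [0, 0, 0]}, {"grip": 0, "translation": [0, 0, -0.16], "angular": [0, 0, 0]}, {"grip": 0, "translation": [0, 0, -0.04], "angular": [0, 0, 0]}, {"grip": 0, "translation": [0, 0, -0.04], "angular": [0, 0, 0]}, {"grip": 0, "translation": [0, 0, 0], "angular": [0, 0, 0]}]}}

```text
clock: 7.45
eef_pos: [518.1, 32.4, 68.3]
tool_rot: [[0.979, 0.202, 0.0], [0.202, -0.979, -0.0], [0.0, 0.0, -1.0]]
force: [0.3, 0.2, -4.8]
grip_width: 15.3
```

```bash
python3 - <<'E'
from h import *
T=cam('t5');print(onz(T,210+374/5-.4,170+383/5-.4,97))
c=grab('side','s6')
cv2.imwrite('pics/s6z.png',cv2.resize(c['pixels'][140:290,240:400],(640,600),interpolation=3))
s=observe();print(s['eef_pos'],s['tool_rot'][:,1],s['grip_width'],s['force'])
E
```

```text
[464.15994703  -0.57673167  97.        ]
[518.24829551  32.48499104  68.4852356 ] [ 2.02191713e-01 -9.79345961e-01 -1.31352806e-05] 15.24881912220525 [ 0.64225736  0.30063735 -3.43727588]
```

View pics/s6z.png

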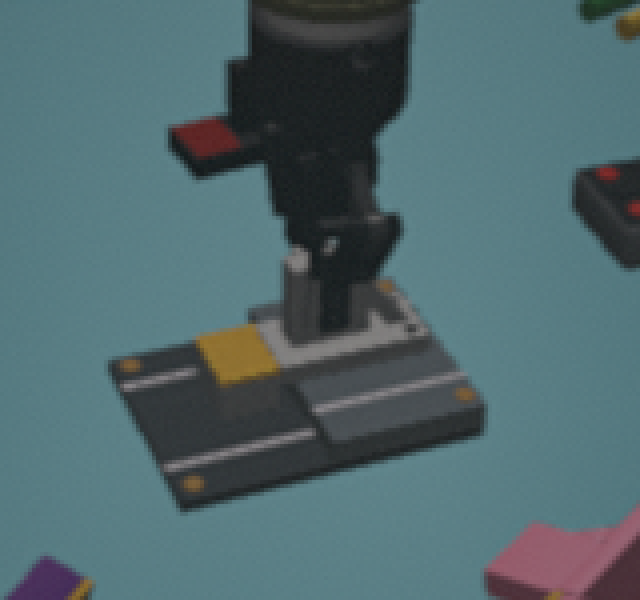

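The bracket sits over the jig parallel to the lines, and its heel corner matches the prediction within 0.3 mm. It hasn't touched yet, so I'll keep lowering gently.

>>> {"method": "apply_moves", "body": {"motion": [{"grip": 0, "translation": [0, 0, -0.03], "angular": [0, 0, 0]}, {"grip": 0, "translation": [0, 0, -0.03], "angular": [0, 0, 0]}, {"grip": 0, "translation": [0, 0, 0], "angular": [0, 0, 0]}]}}

```text
clock: 7.8
eef_pos: [518.0, 32.6, 65.2]
tool_rot: [[0.979, 0.202, -0.0], [0.202, -0.979, 0.0], [0.0, -0.0, -1.0]]
force: [-0.7, -0.1, -3.7]
grip_width: 15.6
```

>>> {"method": "apply_moves", "body": {"motion": [{"grip": 0, "translation": [0, 0, -0.02], "angular": [0, 0, 0]}, {"grip": 0, "translation": [0, 0, 0], "angular": [0, 0, 0]}]}}

```text
clock: 8.0
eef_pos: [518.0, 32.5, 64.2]
tool_rot: [[0.979, 0.202, -0.0], [0.202, -0.979, 0.0], [-0.0, -0.0, -1.0]]
force: [0.4, 0.8, -3.3]
grip_width: 15.5
```

>>> {"method": "apply_moves", "body": {"motion": [{"grip": 0, "translation": [0, 0, -0.02], "angular": [0, 0, 0]}, {"grip": 0, "translation": [0, 0, 0], "angular": [0, 0, 0]}]}}

```text
clock: 8.2
eef_pos: [518.0, 32.5, 63.2]
tool_rot: [[0.979, 0.202, -0.0], [0.202, -0.979, 0.0], [-0.0, -0.0, -1.0]]
force: [0.1, 0.9, -4.2]
grip_width: 15.1
```

>>> {"method": "apply_moves", "body": {"motion": [{"grip": 0, "translation": [0, 0, -0.02], "angular": [0, 0, 0]}, {"grip": 0, "translation": [0, 0, 0], "angular": [0, 0, 0]}]}}

```text
clock: 8.4
eef_pos: [518.0, 32.5, 62.2]
tool_rot: [[0.979, 0.202, -0.0], [0.202, -0.979, 0.0], [-0.0, -0.0, -1.0]]
force: [-0.7, -0.3, -3.4]
grip_width: 15.2
```

>>> {"method": "apply_moves", "body": {"motion": [{"grip": 0, "translation": [0, 0, -0.02], "angular": [0, 0, 0]}, {"grip": 0, "translation": [0, 0, 0], "angular": [0, 0, 0]}]}}

```text
clock: 8.6
eef_pos: [517.9, 32.5, 61.1]
tool_rot: [[0.979, 0.202, -0.0], [0.202, -0.979, 0.0], [-0.0, -0.0, -1.0]]
force: [-0.3, 0.5, -2.8]
grip_width: 15.3
```

>>> {"method": "apply_moves", "body": {"motion": [{"grip": 0, "translation": [0, 0, -0.02], "angular": [0, 0, 0]}, {"grip": 0, "translation": [0, 0, 0], "angular": [0, 0, 0]}]}}

```text
clock: 8.8
eef_pos: [518.2, 32.5, 60.5]
tool_rot: [[0.979, 0.202, 0.0], [0.202, -0.979, 0.0], [0.0, -0.0, -1.0]]
force: [-1.0, 0.3, -0.4]
grip_width: 15.1
```

>>> {"method": "apply_moves", "body": {"motion": [{"grip": 0, "translation": [0, 0, -0.02], "angular": [0, 0, 0]}, {"grip": 0, "translation": [0, 0, 0], "angular": [0, 0, 0]}]}}

```text
clock: 9.0
eef_pos: [518.2, 32.5, 60.4]
tool_rot: [[0.979, 0.202, 0.0], [0.202, -0.979, 0.001], [0.0, -0.001, -1.0]]
force: [-7.2, -0.2, 13.1]
grip_width: 15.5
```

```bash
python3 - <<'E'
from h import *
c=grab('side','s7')
cv2.imwrite('pics/s7z.png',cv2.resize(c['pixels'][170:280,250:380],(700,592),interpolation=3))
s=observe();print(s['eef_pos'],s['tool_rot'][:,1],s['grip_width'],s['force'],s['moment'])
E
```

```text
[518.16330323  32.54651148  60.4201292 ] [ 0.20213884 -0.97935637 -0.00099065] 15.25661745104758 [-6.83829885  0.5691441  13.30971336] [-1.35472364e-01  1.45270546e+00  9.29845468e-04]
```

View pics/s7z.png

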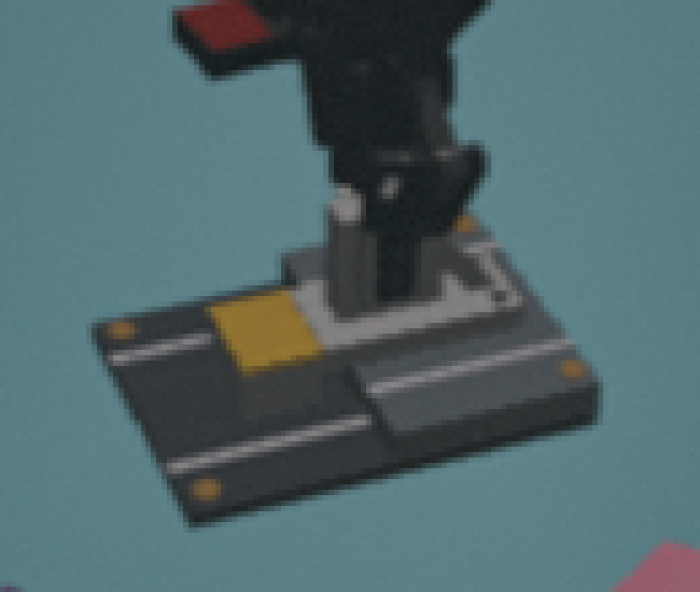

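>>> {"method": "apply_moves", "body": {"motion": [{"grip": 0, "translation": [0, 0, 0.01], "angular": [0, 0, 0]}, {"grip": 0.3, "translation": [0, 0, 0], "angular": [0, 0, 0]}, {"grip": 0.5, "translation": [0, 0, 0], "angular": [0, 0, 0]}, {"grip": 0.5, "translation": [0, 0, 0], "angular": [0, 0, 0]}, {"grip": 0.5, "translation": [0, 0, 0], "angular": [0, 0, 0]}, {"grip": 0.5, "translation": [0, 0, 0], "angular": [0, 0, 0]}]}}

```text
clock: 9.65
eef_pos: [518.1, 32.5, 59.7]
tool_rot: [[0.979, 0.202, 0.0], [0.202, -0.979, -0.0], [0.0, 0.0, -1.0]]
force: [0.4, 0.1, -0.8]
grip_width: 43.0
```

```bash
python3 - <<'E'
from h import *
c=grab('side','s8')
cv2.imwrite('pics/s8z.png',cv2.resize(c['pixels'][170:280,250:380],(700,592),interpolation=3))
s=observe();print(s['eef_pos'],s['grip_width'],s['force'])
E
```

```text
[518.05619154  32.49932143  59.72439963] 42.57397279646544 [-0.45696825  0.07774881  0.44603833]
```

View pics/s8z.png

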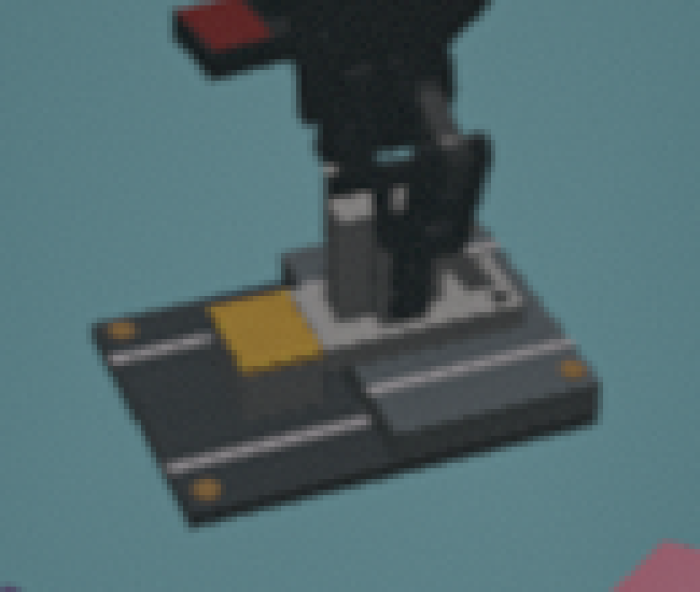

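Released without any shift. I'll back off upward, close the fingers and move over the pad.

>>> {"method": "apply_moves", "body": {"motion": [{"grip": 0.5, "translation": [0, 0, 0.2], "angular": [0, 0, 0]}, {"grip": 0.5, "translation": [0, 0, 0.4], "angular": [0, 0, 0]}, {"grip": 0.5, "translation": [0, 0, 0.6], "angular": [0, 0, 0]}, {"grip": 0.5, "translation": [0, 0, 0.6], "angular": [0, 0, 0]}, {"grip": 0.5, "translation": [0, 0, 0.4], "angular": [0, 0, 0]}, {"grip": 0, "translation": [-0.3, -0.06, 0], "angular": [0, 0, 0]}, {"grip": 0, "translation": [-0.3, -0.06, 0], "angular": [0, 0, 0]}, {"grip": 0, "translation": [-0.3, -0.06, 0], "angular": [0, 0, 0]}, {"grip": 0, "translation": [0, 0, 0], "angular": [0, 0, 0]}, {"grip": 0, "translation": [0, 0, 0], "angular": [0, 0, 0]}, {"grip": 0, "translation": [0, 0, 0], "angular": [0, 0, 0]}]}}

```text
clock: 10.8
eef_pos: [473.8, 23.7, 170.2]
tool_rot: [[0.979, 0.202, 0.001], [0.202, -0.979, 0.0], [0.001, 0.0, -1.0]]
force: [0.4, -0.8, 0.6]
grip_width: -0.5
```

```bash
python3 - <<'E'
from h import *
c=grab('side','s9')
cv2.imwrite('pics/s9z.png',cv2.resize(c['pixels'][150:280,240:380],(640,594),interpolation=3))
c=grab('top','t9')
cv2.imwrite('pics/t9z.png',cv2.resize(c['pixels'][170:290,210:330],(600,600),interpolation=3))
s=observe();print(s['clock'],s['eef_pos'],s['grip_width'],s['force'])
E
```

```text
10.9 [473.63469762  23.59170189 169.8977729 ] 0.1800464562344769 [-1.13246771 -0.10022574  0.39431223]
```

View pics/s9z.png

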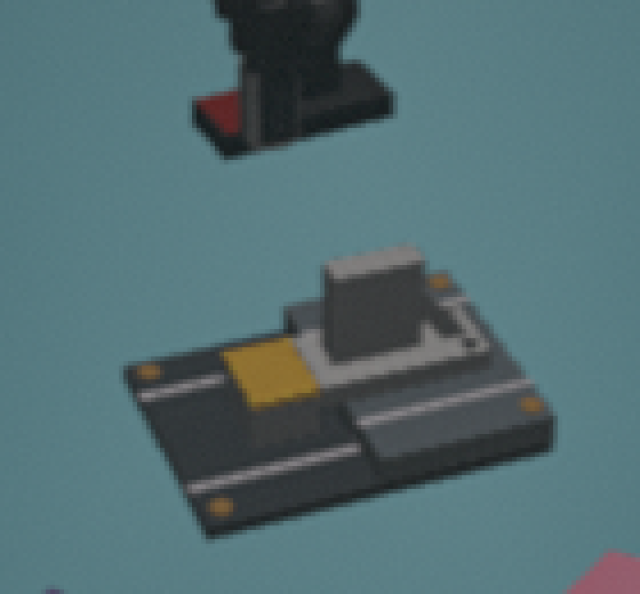

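View pics/t9z.png

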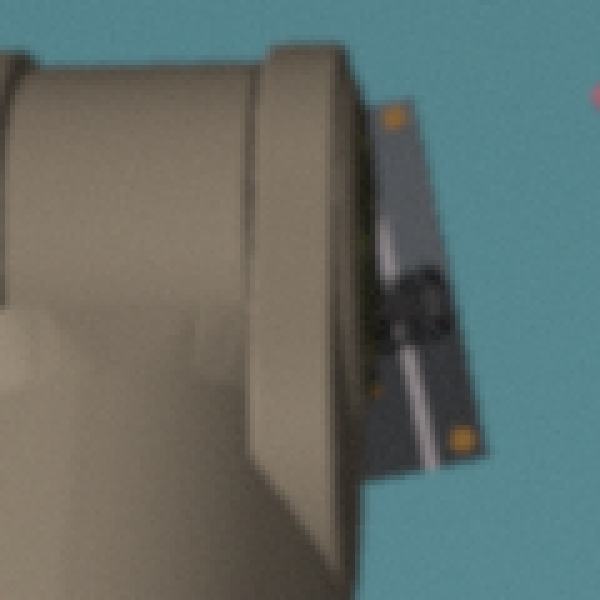

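```bash
python3 - <<'E'
from h import *
c=cam('s9');a=np.array([.979,.202,0]);b=np.array([-.202,.979,0]);m=np.array([516.2,32.1,60])
for l,x,y,z in(('padF near',-58,-20,-22),('padF far',-58,20,-22),('padW near',-26,-20,-22),('toe near',57,-20,-26),('web near top heel',-16,-8,22)):
    p=m+x*a+y*b+[0,0,z];q=proj(c,p)[0];print(l,((q-[240,150]+.4)*4.571).round(0))
E
```

```text
padF near [256. 397.]
padF far [225. 344.]
padW near [324. 381.]
toe near [495. 348.]
web near top heel [337. 280.]
```

>>> {"method": "apply_moves", "body": {"motion": [{"grip": 0, "translation": [0, 0, -0.4], "angular": [0, 0, 0]}, {"grip": 0, "translation": [0, 0, -0.5], "angular": [0, 0, 0]}, {"grip": 0, "translation": [0, 0, -0.5], "angular": [0, 0, 0]}, {"grip": 0, "translation": [0, 0, -0.4], "angular": [0, 0, 0]}, {"grip": 0, "translation": [0, 0, -0.2], "angular": [0, 0, 0]}, {"grip": 0, "translation": [0, 0, 0], "angular": [0, 0, 0]}, {"grip": 0, "translation": [0, 0, 0], "angular": [0, 0, 0]}]}}

```text
clock: 11.6
eef_pos: [473.6, 23.3, 70.3]
tool_rot: [[0.979, 0.202, 0.001], [0.202, -0.979, -0.0], [0.0, 0.0, -1.0]]
force: [-0.3, -0.2, 0.8]
grip_width: 0.0
```

The corners fall within about 2 raw pixels of the expected seat, with the same bias I measured in the cradle. Now I'll come down onto the pad.

>>> {"method": "apply_moves", "body": {"motion": [{"grip": 0, "translation": [0.02, 0, -0.1], "angular": [0, 0, 0]}, {"grip": 0, "translation": [0, 0, -0.08], "angular": [0, 0, 0]}, {"grip": 0, "translation": [0, 0, -0.04], "angular": [0, 0, 0]}, {"grip": 0, "translation": [0, 0, 0], "angular": [0, 0, 0]}]}}

```text
clock: 12.0
eef_pos: [473.9, 23.5, 58.6]
tool_rot: [[0.979, 0.202, -0.0], [0.202, -0.979, 0.0], [-0.0, -0.0, -1.0]]
force: [-0.5, -1.5, -0.3]
grip_width: 0.0
```

>>> {"method": "apply_moves", "body": {"motion": [{"grip": 0, "translation": [0, 0, -0.03], "angular": [0, 0, 0]}, {"grip": 0, "translation": [0, 0, 0], "angular": [0, 0, 0]}]}}

```text
clock: 12.2
eef_pos: [474.0, 23.5, 57.2]
tool_rot: [[0.979, 0.202, 0.0], [0.202, -0.979, 0.0], [0.0, -0.0, -1.0]]
force: [0.1, -0.1, -1.0]
grip_width: -0.2
```

>>> {"method": "apply_moves", "body": {"motion": [{"grip": 0, "translation": [0, 0, -0.02], "angular": [0, 0, 0]}, {"grip": 0, "translation": [0, 0, 0], "angular": [0, 0, 0]}]}}

```text
clock: 12.4
eef_pos: [474.0, 23.5, 56.2]
tool_rot: [[0.979, 0.202, 0.0], [0.202, -0.979, 0.0], [0.0, -0.0, -1.0]]
force: [0.0, -0.5, -0.6]
grip_width: -0.2
```

>>> {"method": "apply_moves", "body": {"motion": [{"grip": 0, "translation": [0, 0, -0.02], "angular": [0, 0, 0]}, {"grip": 0, "translation": [0, 0, 0], "angular": [0, 0, 0]}]}}

```text
clock: 12.6
eef_pos: [474.0, 23.5, 55.2]
tool_rot: [[0.979, 0.202, -0.0], [0.202, -0.979, 0.0], [-0.0, -0.0, -1.0]]
force: [-0.5, -0.5, -0.1]
grip_width: -0.4
```

>>> {"method": "apply_moves", "body": {"motion": [{"grip": 0, "translation": [0, 0, -0.01], "angular": [0, 0, 0]}, {"grip": 0, "translation": [0, 0, 0], "angular": [0, 0, 0]}]}}

```text
clock: 12.8
eef_pos: [474.0, 23.5, 54.7]
tool_rot: [[0.979, 0.202, -0.0], [0.202, -0.979, 0.0], [-0.0, -0.0, -1.0]]
force: [-0.4, 0.8, -0.4]
grip_width: -0.1
```

>>> {"method": "apply_moves", "body": {"motion": [{"grip": 0, "translation": [0, 0, -0.01], "angular": [0, 0, 0]}, {"grip": 0, "translation": [0, 0, 0], "angular": [0, 0, 0]}]}}

```text
clock: 13.0
eef_pos: [474.0, 23.5, 54.2]
tool_rot: [[0.979, 0.202, 0.0], [0.202, -0.979, 0.0], [0.0, -0.0, -1.0]]
force: [0.5, 0.5, 0.9]
grip_width: -0.3
```

>>> {"method": "apply_moves", "body": {"motion": [{"grip": 0, "translation": [0, 0, -0.01], "angular": [0, 0, 0]}, {"grip": 0, "translation": [0, 0, 0], "angular": [0, 0, 0]}]}}

```text
clock: 13.2
eef_pos: [474.0, 23.5, 53.7]
tool_rot: [[0.979, 0.202, -0.0], [0.202, -0.979, 0.0], [0.0, -0.0, -1.0]]
force: [-0.0, 0.8, 0.4]
grip_width: -0.0
```

>>> {"method": "apply_moves", "body": {"motion": [{"grip": 0, "translation": [0, 0, -0.01], "angular": [0, 0, 0]}, {"grip": 0, "translation": [0, 0, 0], "angular": [0, 0, 0]}]}}

```text
clock: 13.4
eef_pos: [474.0, 23.5, 53.2]
tool_rot: [[0.979, 0.202, -0.0], [0.202, -0.979, 0.0], [-0.0, -0.0, -1.0]]
force: [0.1, 0.6, 0.2]
grip_width: 0.4
```

>>> {"method": "apply_moves", "body": {"motion": [{"grip": 0, "translation": [0, 0, -0.01], "angular": [0, 0, 0]}, {"grip": 0, "translation": [0, 0, 0], "angular": [0, 0, 0]}]}}

```text
clock: 13.6
eef_pos: [474.0, 23.5, 52.7]
tool_rot: [[0.979, 0.202, -0.0], [0.202, -0.979, 0.0], [-0.0, -0.0, -1.0]]
force: [0.3, -0.3, -0.5]
grip_width: -0.0
```

>>> {"method": "apply_moves", "body": {"motion": [{"grip": 0, "translation": [0, 0, -0.01], "angular": [0, 0, 0]}, {"grip": 0, "translation": [0, 0, 0], "angular": [0, 0, 0]}]}}

```text
clock: 13.8
eef_pos: [474.0, 23.5, 52.2]
tool_rot: [[0.979, 0.202, -0.0], [0.202, -0.979, 0.0], [-0.0, -0.0, -1.0]]
force: [1.1, 0.1, 0.4]
grip_width: 0.3
```

```bash
python3 - <<'E'
from h import *
c=grab('side','s10')
cv2.imwrite('pics/s10z.png',cv2.resize(c['pixels'][170:280,250:380],(700,592),interpolation=3))
s=observe();print(s['clock'],s['eef_pos'],s['force'])
E
```

```text
13.85 [474.02794079  23.49185773  52.25409326] [ 0.47337595 -0.76813753 -0.07488028]
```

View pics/s10z.png

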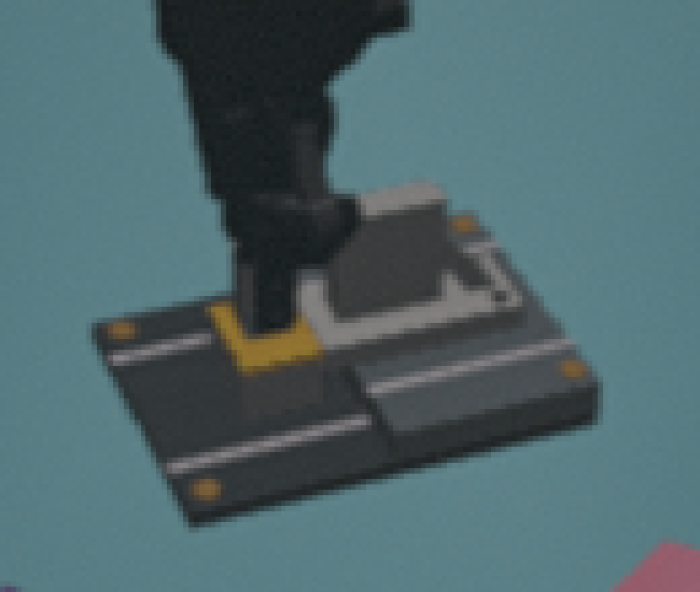

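The fingertips are just above the pad at about (270,330) in the crop and nothing has shifted. I'll carry on down.

>>> {"method": "apply_moves", "body": {"motion": [{"grip": 0, "translation": [-0.04, -0.01, -0.01], "angular": [0, 0, 0]}, {"grip": 0, "translation": [0, 0, -0.01], "angular": [0, 0, 0]}, {"grip": 0, "translation": [0, 0, 0], "angular": [0, 0, 0]}]}}

```text
clock: 14.15
eef_pos: [471.9, 23.0, 51.2]
tool_rot: [[0.979, 0.202, -0.0], [0.202, -0.979, 0.0], [-0.0, -0.0, -1.0]]
force: [-0.1, -0.5, 0.7]
grip_width: -0.3
```

>>> {"method": "apply_moves", "body": {"motion": [{"grip": 0, "translation": [0, 0, -0.01], "angular": [0, 0, 0]}, {"grip": 0, "translation": [0, 0, 0], "angular": [0, 0, 0]}]}}

```text
clock: 14.35
eef_pos: [472.0, 23.0, 51.1]
tool_rot: [[0.979, 0.202, -0.0], [0.202, -0.979, 0.0], [-0.0, -0.0, -1.0]]
force: [-2.5, -0.8, 7.7]
grip_width: -0.2
```

>>> {"method": "apply_moves", "body": {"motion": [{"grip": 0, "translation": [0, 0, -0.01], "angular": [0, 0, 0]}, {"grip": 0, "translation": [0, 0, 0], "angular": [0, 0, 0]}]}}

```text
clock: 14.55
eef_pos: [472.0, 23.0, 51.1]
tool_rot: [[0.979, 0.202, -0.0], [0.202, -0.979, 0.001], [-0.0, -0.001, -1.0]]
force: [-6.0, 0.3, 14.2]
grip_width: -0.2
```

Solid contact: 14 N with no give. I'll hold briefly and lift away.

>>> {"method": "apply_moves", "body": {"motion": [{"grip": 0, "translation": [0, 0, 0], "angular": [0, 0, 0]}, {"grip": 0, "translation": [0, 0, 0], "angular": [0, 0, 0]}, {"grip": 0, "translation": [0, 0, 0.05], "angular": [0, 0, 0]}, {"grip": 0, "translation": [0, 0, 0.2], "angular": [0, 0, 0]}, {"grip": 0, "translation": [0, 0, 0.6], "angular": [0, 0, 0]}, {"grip": 0, "translation": [0, 0, 0.8], "angular": [0, 0, 0]}, {"grip": 0, "translation": [0, 0, 0.8], "angular": [0, 0, 0]}, {"grip": 0, "translation": [0, -0.8, 0.3], "angular": [0, 0, 0]}, {"grip": 0, "translation": [0, -0.8, 0], "angular": [0, 0, 0]}, {"grip": 0, "translation": [0, -0.8, 0], "angular": [0, 0, 0]}, {"grip": 0, "translation": [0, -0.8, 0], "angular": [0, 0, 0]}, {"grip": 0, "translation": [0, -0.8, 0], "angular": [0, 0, 0]}, {"grip": 0, "translation": [0, -0.8, 0], "angular": [0, 0, 0]}, {"grip": 0, "translation": [0, 0, 0], "angular": [0, 0, 0]}, {"grip": 0, "translation": [0, 0, 0], "angular": [0, 0, 0]}]}}

```text
clock: 16.05
eef_pos: [471.6, -218.2, 188.1]
tool_rot: [[0.98, 0.199, -0.0], [0.199, -0.98, -0.0], [-0.0, 0.0, -1.0]]
force: [0.9, 0.7, 0.5]
grip_width: 0.5
```

```bash
python3 - <<'E'
from h import *
c=grab('side','s11')
a=cv2.resize(c['pixels'][150:280,240:380],(400,371),interpolation=3)
c=grab('top','t11')
b=cv2.resize(c['pixels'][170:290,210:330],(371,371),interpolation=3)
cv2.imwrite('pics/f11.png',np.hstack([a,b]))
cv2.imwrite('pics/t11z.png',cv2.resize(c['pixels'][170:290,210:330],(600,600),interpolation=3))
s=observe();print(s['clock'],s['eef_pos'],s['force'])
E
```

```text
16.15 [ 472.28758159 -215.87255767  187.83883336] [1.47626092 0.73962979 0.56559555]
```

View pics/f11.png

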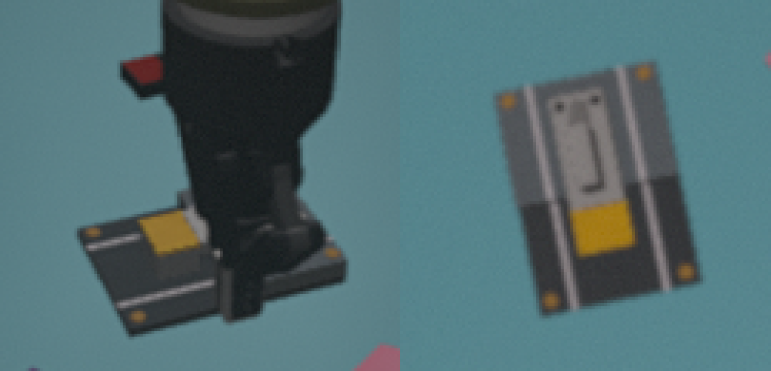

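View pics/t11z.png

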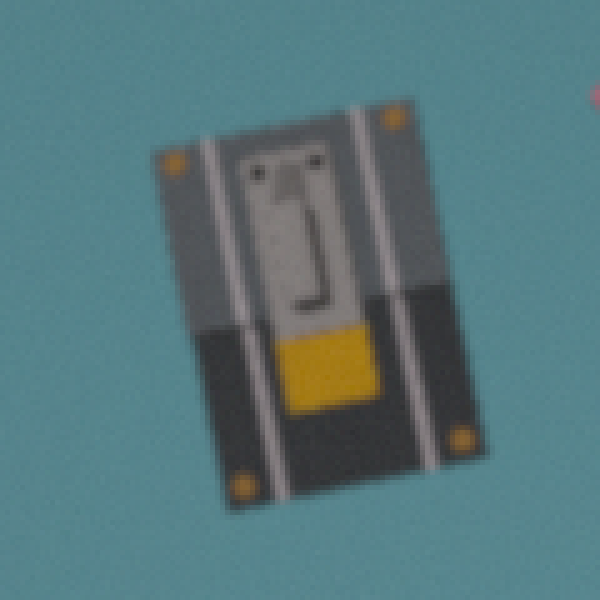

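>>> {"method": "apply_moves", "body": {"motion": [{"grip": 0, "translation": [-0.3, -0.8, 0.6], "angular": [0, 0, 0]}, {"grip": 0, "translation": [-0.3, -0.8, 0.6], "angular": [0, 0, 0]}, {"grip": 0, "translation": [0, -0.8, 0.6], "angular": [0, 0, 0]}, {"grip": 0, "translation": [0, -0.8, 0.4], "angular": [0, 0, 0]}, {"grip": 0, "translation": [0, 0, 0], "angular": [0, 0, 0]}, {"grip": 0, "translation": [0, 0, 0], "angular": [0, 0, 0]}, {"grip": 0, "translation": [0, 0, 0], "angular": [0, 0, 0]}]}}

```text
clock: 16.85
eef_pos: [444.3, -371.4, 294.4]
tool_rot: [[0.979, 0.205, -0.001], [0.205, -0.979, 0.002], [-0.0, -0.002, -1.0]]
force: [-0.2, 0.5, -0.7]
grip_width: -0.1
```

```bash
python3 - <<'E'
from h import *
c=grab('side','s12')
cv2.imwrite('pics/s12f.png',c['pixels'])
cv2.imwrite('pics/s12z.png',cv2.resize(c['pixels'][150:280,240:380],(640,594),interpolation=3))
s=observe();print(s['clock'],s['eef_pos'],s['qvel'].round(3))
d=cv2.absdiff(c['pixels'],cam('s9')['pixels'])[195:275,262:366];print('diff vs before press',d.mean(),d.max())
E
```

```text
16.9 [ 444.40060304 -371.14595412  294.41509295] [-0.005 -0.001  0.005  0.001  0.    -0.001  0.003]
diff vs before press 36.835496794871794 114
```

View pics/s12f.png

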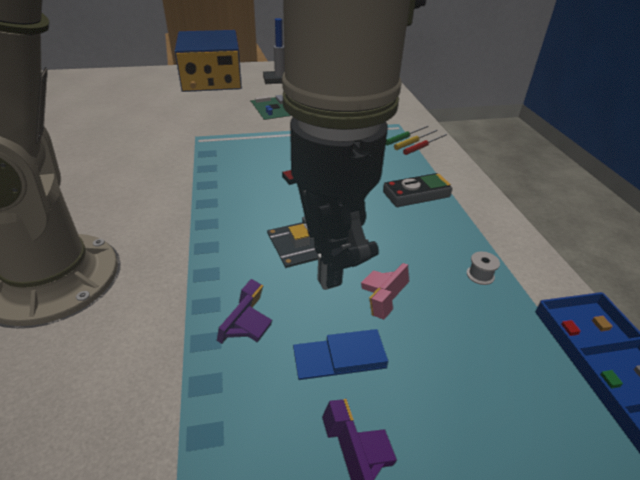

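View pics/s12z.png

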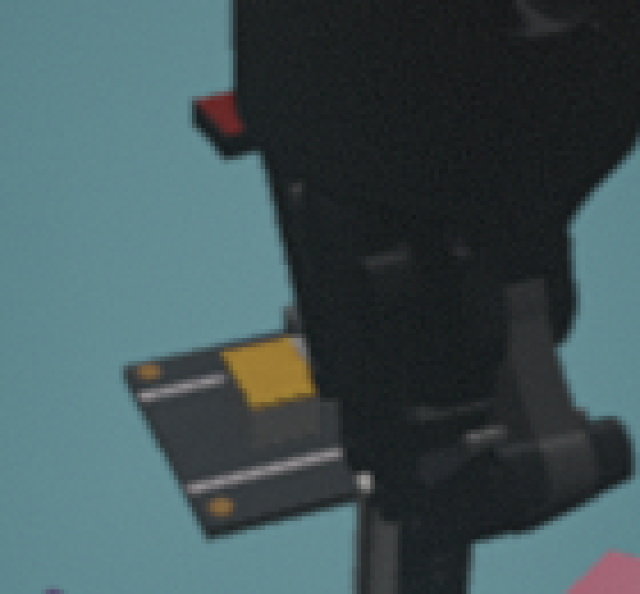

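The gripper still hides the toe, though the pad hasn't shifted since before the press. I'll move aside for one last full check.

>>> {"method": "apply_moves", "body": {"motion": [{"grip": 0, "translation": [0.8, 0, 0], "angular": [0, 0, 0]}, {"grip": 0, "translation": [0.8, 0, 0], "angular": [0, 0, 0]}, {"grip": 0, "translation": [0.8, 0, 0], "angular": [0, 0, 0]}, {"grip": 0, "translation": [0.8, 0, 0], "angular": [0, 0, 0]}, {"grip": 0, "translation": [0, 0, 0], "angular": [0, 0, 0]}, {"grip": 0, "translation": [0, 0, 0], "angular": [0, 0, 0]}, {"grip": 0, "translation": [0, 0, 0], "angular": [0, 0, 0]}]}}

```text
clock: 17.6
eef_pos: [602.9, -372.9, 295.3]
tool_rot: [[0.979, 0.202, -0.0], [0.202, -0.979, 0.0], [-0.0, -0.0, -1.0]]
force: [-0.0, -0.2, 0.9]
grip_width: -0.3
```

```bash
python3 - <<'E'
from h import *
c=grab('side','s13')
cv2.imwrite('pics/s13z.png',cv2.resize(c['pixels'][150:280,240:380],(640,594),interpolation=3))
s=observe();print(s['clock'],s['eef_pos'])
d=cv2.absdiff(c['pixels'],cam('s9')['pixels'])[205:275,262:366];print('diff',d.mean(),d.max())
t=grab('top','t13'); d=cv2.absdiff(t['pixels'],cam('top0')['pixels'])[190:255,135:185];print('block diff',d.mean(),d.max())
E
```

```text
17.65 [ 602.58307424 -373.26728891  295.82697254]
diff 7.003067765567765 13
block diff 3.7473846153846155 19
```

View pics/s13z.png

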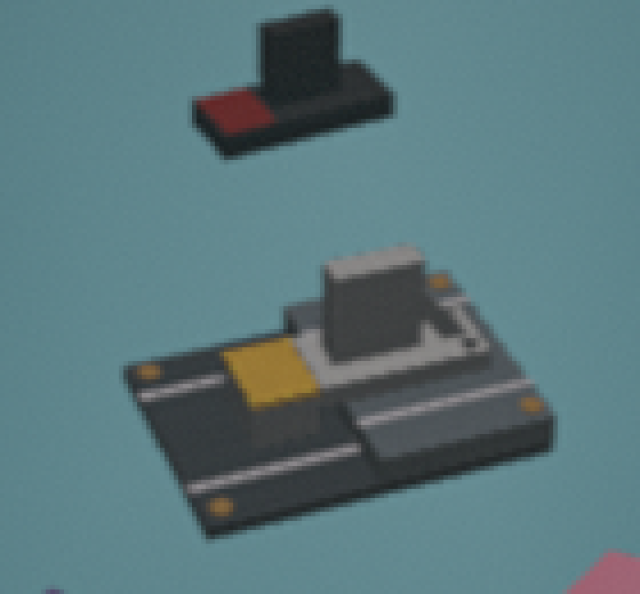

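The picture matches the one before the press (maximum difference 13 grey levels), so the bracket didn't rock or shift. The black block is where it was. My corner heights carry a bias of a few mm, so I'll compare the level with the cradle pose before handing in.

```bash
python3 - <<'E'
from h import *
a=cv2.resize(cam('s13')['pixels'][200:245,285:352],(800,537),interpolation=3)
b=cv2.resize(cam('s2')['pixels'][318:376,284:370],(800,540),interpolation=3)
cv2.imwrite('pics/za.png',a);cv2.imwrite('pics/zb.png',b)
E
```

```text
(no output)
```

View pics/za.png

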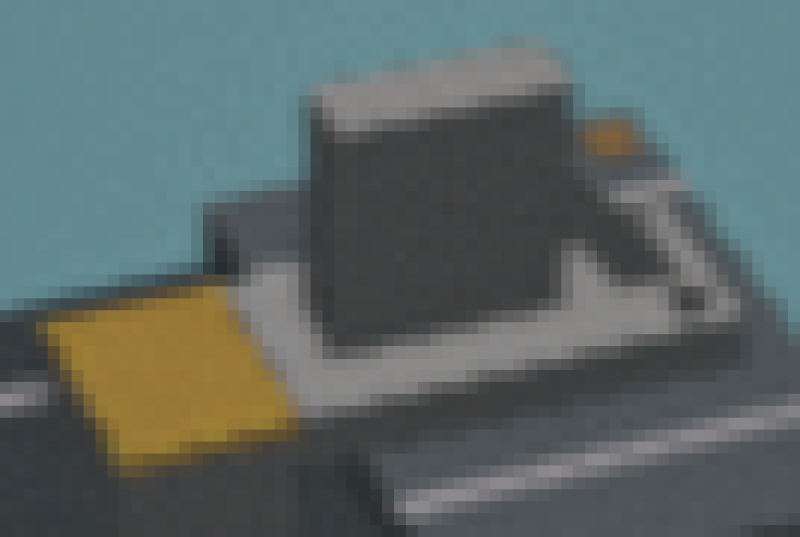

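View pics/zb.png

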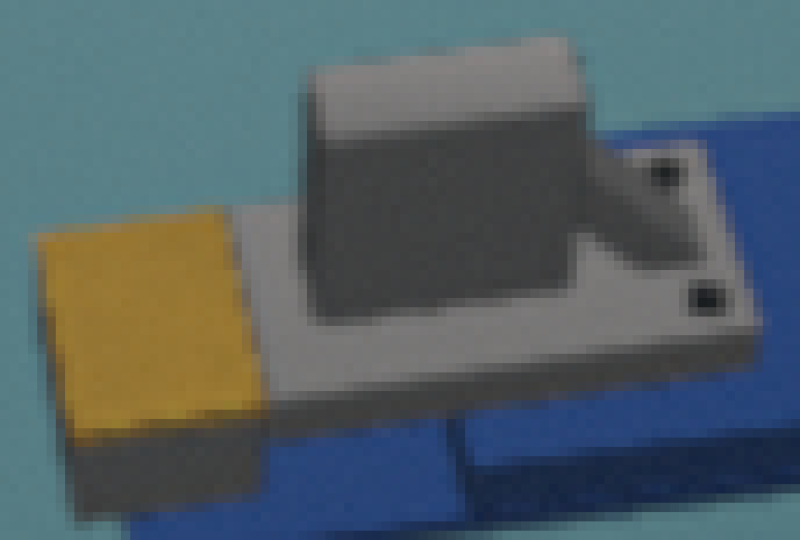

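```bash
python3 - <<'E'
from h import *
def f(n,m,yaw,x0,y0,sc,L):
    a=np.array([np.cos(yaw),np.sin(yaw),0]);b=np.array([-a[1],a[0],0]);c=cam(n)
    for k,u,v,yy in L:
        o,d=ray(c,x0+(u+.5)/sc-.5,y0+(v+.5)/sc-.5);P=m+yy*b
        p=o+d*((P-o)@b)/(d@b);print(n,k,'x %.1f z %.1f'%((p-m)@a,p[2]))
f('s13',np.array([516.2,32.1,0]),.203,285,200,11.94,[('padF',118,478,-20),('padW',297,437,-20),('baseW',310,418,-20),('baseToe',742,322,-20),('webtopheel',322,133,-8),('webtoptoe',572,90,-8),('webbotheel',328,352,-8),('webbottoe',560,300,-8)])
f('s2',np.array([472,-267.5,0]),.012,284,318,9.3,[('padF',73,440,-20),('padW',267,412,-20),('baseW',275,405,-20),('baseToe',760,330,-20),('webtopheel',310,143,-8),('webtoptoe',588,107,-8),('webbotheel',315,322,-8),('webbottoe',572,287,-8)])
E
```

```text
s13 padF x -60.4 z 30.6
s13 padW x -28.3 z 30.4
s13 baseW x -26.0 z 33.8
s13 baseToe x 54.4 z 32.7
s13 webtopheel x -20.0 z 83.2
s13 webtoptoe x 25.1 z 80.9
s13 webbotheel x -18.0 z 37.0
s13 webbottoe x 25.1 z 36.6
s2 padF x -57.9 z 29.9
s2 padW x -26.4 z 29.5
s2 baseW x -25.1 z 31.1
s2 baseToe x 55.8 z 31.5
s2 webtopheel x -18.3 z 80.4
s2 webtoptoe x 26.4 z 79.7
s2 webbotheel x -16.3 z 34.7
s2 webbottoe x 26.9 z 33.9
```

The base top is level (1.1 mm over 80 mm) at a height of about 34 mm. That puts the web centre at about 60 mm, which is the seat height. I'm handing in.

```bash
python3 -c "
from workcell import *
print(job_done())"
```

```text
the job is handed in; nothing more can be done
None
```

I took the bracket from the blue cradle, gripping it by its web, and lowered it gently into the jig until it touched. I let go, backed off, pressed on the yellow pad with the closed fingers, and moved well clear. I handed in at about 17.7 s of the 43 s. The hand-in gives no verdict.

**Last checks:**
- **Position:** the web centre is about 60 mm above the jig's origin and about 12 mm past the step's edge. By the pose at release it is within about 1 mm of the middle between the lines and in line with them.
- **Level:** the base top drops 1.1 mm over 80 mm (about 0.014 rad), against a limit of 0.06 rad.
- **Press:** the wrist force reached about 14 N with no give at the heel. Side pictures from before and after the press match.
- **Black block:** it has not moved in the top picture.

**What disagreed:**
- The fingers met the pad about 4 mm lower by the arm's reading than the drawing predicts.
- The pad's corner read several mm low in the side picture. It was also below the base-top edge in the cradle picture, so I take it as a reading bias.
- The base-top and web edges do agree with the 60 mm seat height.

One move call was refused for a missing field and sent again. Nothing moved in between.

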